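# Drive the worn bush out of its bore

### The job

Take the slim brass drift from the wooden rack and push it down through the bore of the green press-out stand until its collar sits on the stand and the copper-coloured bush has dropped out below into the black cup. Let go and leave the drift standing there; leave the thick dark steel drift in its rack.

Things in the scene. Friction and masses are not known exactly. Their poses are not given: they have to be found in the camera images.
- brass_drift: Brass drift, loose, up to 0.35 kg, hanging by its collar in one of two holes of the wooden rack (top 60 mm above the bench), 96 mm from the other drift. Origin: centre of the collar's underside, z up along the handle. Collar 54 mm diameter, z 0 to 8 mm; round handle 26 mm diameter, z 8 to 68 mm; rod below 22 mm diameter, z 0 to -42 mm, tip chamfered 3 mm.
- bore_mouth (a point): Centre of the bore's upper mouth in the green press-out stand, fixed to the bench, 86 mm above the bench top; z up. Bore 32 mm diameter through a plate 90 x 90 x 32 mm; below it 54 mm of space down to the bench with a round black cup, 42 mm inside, 12 mm high. The stand is open along its x axis; base 110 x 100 mm.
- bush: Copper-coloured bush, loose, 30 mm diameter, 22 mm long, 50 g, upright in the bore, its top 4 mm below the mouth, with a blind 10 mm hole. Origin: centre of its underside. Three spring plungers hold it: the drift's weight does not move it, a push of about 10 N does. It drops into the cup once its top is some 30 mm below the mouth; the drift with collar seated reaches 42 mm.
- steel_drift: Thick dark steel drift, loose, bystander, hanging in the other hole of the rack. Same shape and origin as the brass drift, but its rod is 36 mm in diameter and does not enter the bore.
There are look-alikes about, which are no part of the job. There is more than one size of the bush; the job needs the smaller. What is shaped like the part that bears bore_mouth but red is not meant.

How it is judged:
By the outcome, as a careful person would: the job done as asked, in the order asked, and still so for the second after the job is handed in, with the robot touching nothing.
It also fails if it takes over 40 s, if anything falls off the work surface, if the arm or the gripper's body presses on something with over 40 N, if the wrist force passes 120 N, or if a joint passes its speed limit or range.

### The arm

A 7-joint arm with a two-finger parallel gripper is mounted at the origin on a cart in front of the work surface, level with it; the furniture and walls round the work are solid. World frame = base frame: x ahead of the robot, y to its left, z up, the work surface at z = 0. Lengths are in m, angles in rad, forces in N, time in s.
With the tool pointing down it reaches from about 0.35 to 0.9 m from the base axis. Payload 7.2 kg.
Tool frame: the origin (TCP) lies on the mounting face of the last link; the fingertips stand 173 mm ahead of it and the grasp point (between the pads) lies 155 mm ahead of it (robot.hold_point_z is the distance from the TCP to the grasp point, in m); z points along the fingers, y is the line along which they close (so a half turn about z gives the same grasp; the last joint's range is limited). The gripper opens to 85 mm and grips with 20 to 120 N. Pads are 22 mm wide; open, the fingers measure 114 mm over their backs; the gripper's body (76 mm by 85 mm) begins 54 mm behind the grasp point. The pads swing forward as they close: fully open they stand 13 mm farther back than shut.
Start: joints at [-1.26, 0.411, -0.013, 1.596, 0.006, 1.134, -0.082], TCP at [0.231, 0.581, 0.405] pointing down, gripper open.
Joint ranges: [-2.95, 2.95], [-0.29, 1.99], [-1.47, 1.44], [0.14, 2.54], [-1.03, 4.17], [0.13, 1.85], [-2.86, 2.86]. Speed limits (rad/s): [2.39, 2.39, 3.01, 3.01, 3.14, 3.14, 3.14].

### API

Orientations are given as a unit quaternion [w, x, y, z].
In Python, from cell import robot, camera gives the robot as it stands.
- The arm moves only by the tool play_rows, never from a script. Its argument "targets" is a list of rows, each an object of numbers: "gripper": the opening, from 0 (shut) to 1 (fully open); "dx", "dy", "dz": the shift along the world's x, y, z in mm; "rx", "ry", "rz": the turn, a rotation vector about the world's x, y, z in rad. A call has 1 to 12 rows; each row shifts and turns the commanded pose from where the row before left it; what a row does not reach is not made up. A row lasts 1/8 s, in which the tool goes at most 62.5 mm and 10.7 degrees, less where a joint would pass 70% of its speed; a pose out of reach is approached as far as the arm can. A call is refused whole if a number of a shift passes 62.5 or a number of a turn 0.188, either way. A call with a gripper value outside its range is refused whole. The fingers move at their own pace and stop on an object; "newtons" is the grip in N (left out, the last holds). Time passes only in rows, so rows that do not move let the fingers close. It gives the time, the measured TCP pose, the force, the opening and the grip force at its end, in the units of the state.
- robot.state(): the state, without advancing time (a new reading comes with each control period).
- camera(name): name is "scene" or "top" or "wrist"; returns a dict with "color" (384x512x3 uint8, red, green, blue), "fx", "fy", "cx", "cy" (pixels), "D" ([k1, k2, p1, p2, k3] as OpenCV has them; the pictures are not rectified), "T" (4x4, takes a point from camera to world coordinates). Camera axes: x right, y down, z forward; pixel columns grow to the right and rows downward; lengths in m; the calibration is good to about 2 mm. A picture is of the moment at which its call begins. There is no depth.
- robot.job_done(): hands the job in; it is judged then, once.
The state is a dict: "time": time; "q": joint angles; "joint_velocities": joint speeds; "joint_efforts": joint torques, N m; "eef_pos": TCP position; "orientation": TCP orientation; "contact_force": force on the tool from outside, world axes, zero at the start; "moment": the same for the moment, N m; "finger_gap": opening from 0.0 (shut) to 1.0 (fully open); "gripper_force": force on a finger pad.
Only numpy, scipy, OpenCV 4.12 (cv2) and the standard library are available. Lean on these libraries where they do the work, as an engineer would, in place of code of your own. Each camera call takes 0.05 s, during which the arm holds its last target. There are 200 camera calls.

## Working session

There is one attempt and no reset: what is moved stays moved. The work goes in short steps, Python scripts to look and compute and a tool call to move; the robot and the scene stay as the last step left them, time stands still between calls to the robot, and variables do not carry over. Pictures are saved under pics/ and viewed, at most 10 in all, crops included, and the job is handed in when it is done.

Besides the shell and the picture viewer there is one more tool, called after "Emit:" as name([rows], argument=value, ...), one row to a line, values as JSON. play_rows: Moves the arm, as the interface text tells. Its arguments: {"type":"object","properties":{"targets":{"type":"array","items":{"type":"object","properties":{"gripper":{"type":"number"},"dx":{"type":"number"},"dy":{"type":"number"},"dz":{"type":"number"},"rx":{"type":"number"},"ry":{"type":"number"},"rz":{"type":"number"}}}},"newtons":{"type":"number"}},"required":["targets"]}

```bash
mkdir -p pics
cat > h.py <<'E'
import numpy as np, cv2
from cell import robot, camera
def snap(n,f):
    c=camera(n); cv2.imwrite(f'pics/{f}.png',cv2.cvtColor(c['color'],cv2.COLOR_RGB2BGR))
    np.savez(f'pics/{f}.npz',**c); return c
def load(f): return np.load(f'pics/{f}.npz')
def ray(c,uv):
    K=np.array([[c['fx'],0,c['cx']],[0,c['fy'],c['cy']],[0,0,1]],float)
    p=cv2.undistortPoints(np.array(uv,float).reshape(-1,1,2),K,np.array(c['D'],float)).reshape(-1,2)
    d=np.c_[p,np.ones(len(p))]@c['T'][:3,:3].T
    return c['T'][:3,3],d
def plane(c,uv,z):
    o,d=ray(c,uv); return o+d*((z-o[2])/d[:,2])[:,None]
def proj(c,P):
    K=np.array([[c['fx'],0,c['cx']],[0,c['fy'],c['cy']],[0,0,1]],float)
    W=np.linalg.inv(c['T']); r=cv2.Rodrigues(W[:3,:3])[0]
    return cv2.projectPoints(np.array(P,float).reshape(-1,1,3),r,W[:3,3],K,np.array(c['D'],float))[0].reshape(-1,2)
E
python3 - <<'E'
from h import *
s=snap('scene','s0'); t=snap('top','t0')
for c in (s,t): print(c['T'].round(3).tolist(),float(c['fx']))
cv2.imwrite('pics/both.png',cv2.cvtColor(np.vstack([s['color'],t['color']]),cv2.COLOR_RGB2BGR)[:, :])
st=robot.state(); print(st['time'],st['eef_pos'],st['orientation'],st['finger_gap'],st['contact_force'], robot.hold_point_z)
E
```

```text
[[-0.553, -0.349, 0.757, -0.089], [-0.833, 0.224, -0.505, 0.485], [0.006, -0.91, -0.415, 0.435], [0.0, 0.0, 0.0, 1.0]] 398.73477183204574
[[0.027, -0.988, 0.151, 0.406], [-1.0, -0.029, -0.01, 0.042], [0.014, -0.151, -0.988, 0.925], [0.0, 0.0, 0.0, 1.0]] 408.4929871508165
0.1 [0.23107092 0.58049655 0.40396966] [-9.56820260e-05  1.88271639e-01  9.82116732e-01 -7.11548452e-04] 1.0007732291689808 [ 0.70310288  0.85646877 -0.13192664] 0.1547
```

View pics/s0.png

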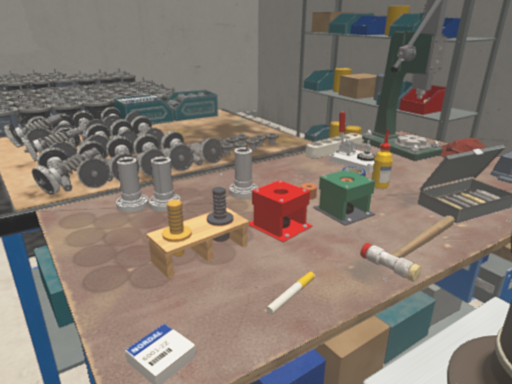

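View pics/t0.png

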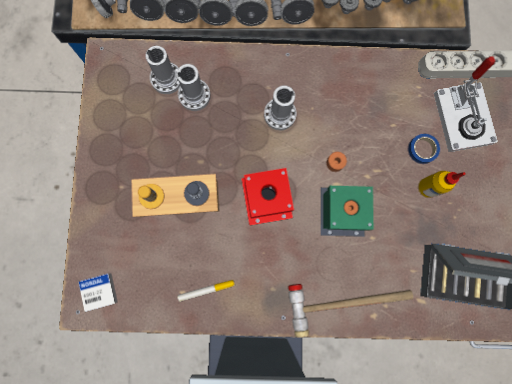

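The two views show these candidates:
- **Drifts:** brass at scene (177,218) / top (150,196). The dark steel one is at scene (220,205) / top (197,192).
- **Stands:** green at scene (345,195) / top (351,208). The red look-alike is at scene (280,210) / top (268,195).
- **Bushes:** one sits in the green bore at top (351,208). A loose look-alike lies on the bench at top (337,160).

I choose the brass drift at top (150,196) and the green stand at top (351,208).

```bash
cat > m.py <<'E'
from h import *
t=load('t0'); s=load('s0')
hsv=cv2.cvtColor(t['color'],cv2.COLOR_RGB2HSV); hs=cv2.cvtColor(s['color'],cv2.COLOR_RGB2HSV)
def blob(h,lo,hi,roi):
    m=cv2.inRange(h,lo,hi); k=np.zeros_like(m); x0,y0,x1,y1=roi; k[y0:y1,x0:x1]=m[y0:y1,x0:x1]
    return max(cv2.findContours(k,cv2.RETR_EXTERNAL,cv2.CHAIN_APPROX_NONE)[0],key=cv2.contourArea)
g=blob(hsv,(60,120,50),(90,255,255),(310,170,390,250))
r=cv2.minAreaRect(g); print('green',r); print(plane(t,cv2.boxPoints(r),.086).round(4))
b=blob(hsv,(15,190,120),(28,255,255),(130,170,170,220)); print('brass',cv2.boundingRect(b),cv2.contourArea(b),cv2.fitEllipse(b))
print(plane(t,[cv2.fitEllipse(b)[0]],.068))
c=blob(hsv,(3,120,60),(14,255,255),(335,192,368,225)); print('bush',cv2.boundingRect(c),plane(t,[cv2.fitEllipse(c)[0]],.082))
bb=blob(hs,(12,150,80),(30,255,255),(155,190,200,250)); print('brass scene',cv2.boundingRect(bb))
A=cv2.resize(t['color'][165:235,120:220],None,fx=4,fy=4,interpolation=2); B=cv2.resize(t['color'][165:235,310:410],None,fx=4,fy=4,interpolation=2)
C=cv2.resize(s['color'][165:265,140:380],None,fx=3.3,fy=3,interpolation=2)[:, :800]; C=cv2.resize(C,(800,310))
cv2.imwrite('pics/crop.png',cv2.cvtColor(np.vstack([np.hstack([A,B]),C]),cv2.COLOR_RGB2BGR))
E
python3 m.py
```

```text
green ((350.5, 207.5), (43.0, 43.0), 90.0)
[[ 0.5589 -0.1243  0.086 ]
 [ 0.5616 -0.2146  0.086 ]
 [ 0.4715 -0.2132  0.086 ]
 [ 0.469  -0.1242  0.086 ]]Traceback (most recent call last):
  File "m.py", line 9, in <module>
    b=blob(hsv,(15,190,120),(28,255,255),(130,170,170,220)); print('brass',cv2.boundingRect(b),cv2.contourArea(b),cv2.fitEllipse(b))
  File "m.py", line 6, in blob
    return max(cv2.findContours(k,cv2.RETR_EXTERNAL,cv2.CHAIN_APPROX_NONE)[0],key=cv2.contourArea)
ValueError: max() iterable argument is empty
```

```bash
sed -i 's/(15,190,120),(28,255,255),(130/(18,170,100),(30,255,255),(130/' m.py; sed -i '3a print(hsv[196,138:168:3].tolist(), hsv[180,150].tolist(), hsv[208,345:358:2].tolist())' m.py; sed -i 's/^b=blob/try:\n  b=blob/; s/^print(plane(t,\[cv2.fitEllipse(b)/  print(plane(t,[cv2.fitEllipse(b)/' m.py; sed -i 's/^c=blob/except Exception as e: print(e)\nc=blob/' m.py; python3 m.py
```

```text
[[18, 135, 229], [20, 182, 216], [20, 180, 222], [19, 181, 180], [20, 86, 77], [19, 89, 72], [19, 141, 125], [21, 176, 232], [21, 175, 230], [17, 117, 226]] [18, 115, 237] [[11, 158, 197], [10, 157, 200], [11, 158, 189], [11, 158, 136], [10, 156, 137], [10, 158, 200], [11, 151, 164]]
green ((350.5, 207.5), (43.0, 43.0), 90.0)
[[ 0.5589 -0.1243  0.086 ]
 [ 0.5616 -0.2146  0.086 ]
 [ 0.4715 -0.2132  0.086 ]
 [ 0.469  -0.1242  0.086 ]]
brass (138, 184, 26, 24) 445.5 ((150.49168395996094, 195.51658630371094), (22.936613082885742, 25.015533447265625), 113.30089569091797)
[[0.5304073  0.25059309 0.068     ]]
bush (344, 201, 14, 14) [[ 0.51605346 -0.17035164  0.082     ]]
brass scene (163, 227, 28, 14)
```

View pics/crop.png

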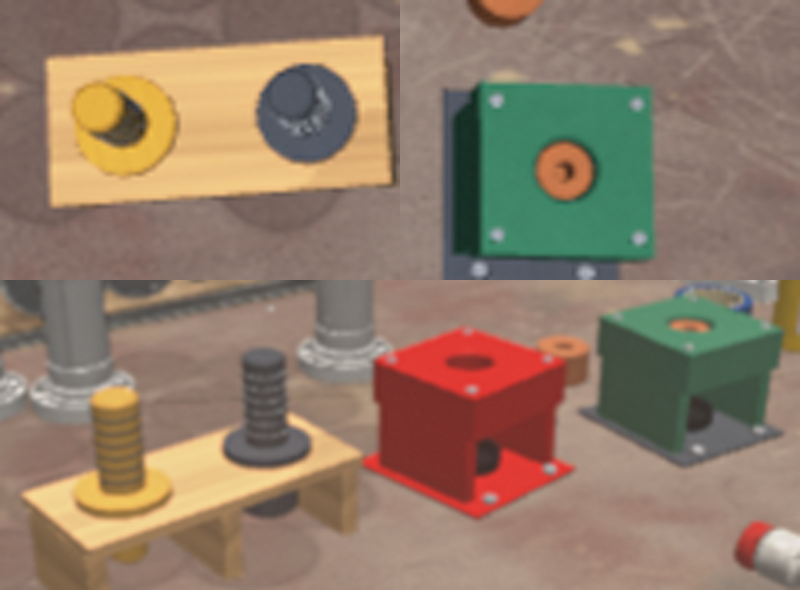

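The crop shows the brass drift on the left of the rack, with its collar at top (151,196). The ribbed dark steel drift is on the right at top (196,193). The bush sits in the green stand's bore at top (351,208), and the red bore is empty. The 90 mm plate and the 96 mm drift spacing both check out, so I'm moving above the brass drift.

Emit:
play_rows([
  {"gripper": 1,"dx": 30,"dy": -33},
  {"dx": 30,"dy": -33},
  {"dx": 30,"dy": -33},
  {"dx": 30,"dy": -33},
  {"dx": 30,"dy": -33},
  {"dx": 30,"dy": -33},
  {"dx": 30,"dy": -33},
  {"dx": 30,"dy": -33},
  {"dx": 30,"dy": -33},
  {"dx": 29,"dy": -34},
  {},
])

```text
$.targets[0]: bad value
```

Run:
```python
from h import *
w=snap('wrist','w0'); st=robot.state()
print(st['time'],st['eef_pos'],st['orientation'],st['q'].round(2) if hasattr(st['q'],'round') else st['q'])
print(proj(w,[[.53,.25,.068],[.53,.25,.128]]), w['T'].round(3).tolist())
hsv=cv2.cvtColor(w['color'],cv2.COLOR_RGB2HSV)
```

```text
0.15 [0.23110266 0.58053603 0.40407793] [-6.88171755e-05  1.88271040e-01  9.82116927e-01 -5.94007463e-04] [-1.26  0.41 -0.01  1.6   0.01  1.13 -0.08]
[[134.14622234 414.75870302]
 [117.89311288 457.43940135]] [[0.369, 0.886, 0.28, 0.159], [0.929, -0.352, -0.113, 0.609], [-0.001, 0.302, -0.953, 0.373], [0.0, 0.0, 0.0, 1.0]]
```

View pics/w0.png

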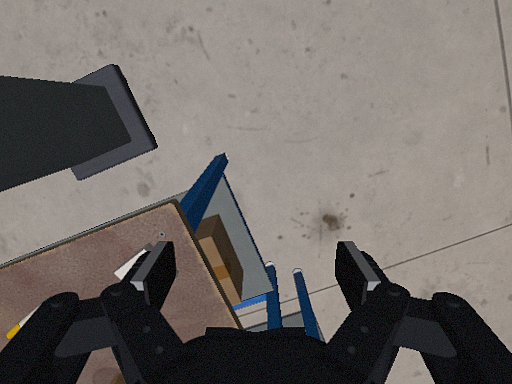

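The wrist picture shows the bench corner and the floor; the arm hasn't moved because the call was refused. I'll resend it with every field filled in.

Emit:
play_rows([
  {"gripper": 1.0,"dx": 30,"dy": -33,"dz": 0,"rx": 0,"ry": 0,"rz": 0},
  {"gripper": 1.0,"dx": 30,"dy": -33,"dz": 0,"rx": 0,"ry": 0,"rz": 0},
  {"gripper": 1.0,"dx": 30,"dy": -33,"dz": 0,"rx": 0,"ry": 0,"rz": 0},
  {"gripper": 1.0,"dx": 30,"dy": -33,"dz": 0,"rx": 0,"ry": 0,"rz": 0},
  {"gripper": 1.0,"dx": 30,"dy": -33,"dz": 0,"rx": 0,"ry": 0,"rz": 0},
  {"gripper": 1.0,"dx": 30,"dy": -33,"dz": 0,"rx": 0,"ry": 0,"rz": 0},
  {"gripper": 1.0,"dx": 30,"dy": -33,"dz": 0,"rx": 0,"ry": 0,"rz": 0},
  {"gripper": 1.0,"dx": 30,"dy": -33,"dz": 0,"rx": 0,"ry": 0,"rz": 0},
  {"gripper": 1.0,"dx": 30,"dy": -33,"dz": 0,"rx": 0,"ry": 0,"rz": 0},
  {"gripper": 1.0,"dx": 29,"dy": -34,"dz": 0,"rx": 0,"ry": 0,"rz": 0},
  {"gripper": 1.0,"dx": 0,"dy": 0,"dz": 0,"rx": 0,"ry": 0,"rz": 0},
], newtons=60)

```text
time: 1.52
eef_pos: [0.5323, 0.2457, 0.4045]
orientation: [0.001, 0.192, 0.981, -0.001]
contact_force: [-1.1, -0.0, -0.3]
finger_gap: 1.002
gripper_force: 0.0
```

Run:
```python
from h import *
w=snap('wrist','w1'); st=robot.state()
print(st['time'],st['eef_pos'],st['q'].round(2))
print(proj(w,[[.53,.25,.068],[.53,.25,.128]]))
hsv=cv2.cvtColor(w['color'],cv2.COLOR_RGB2HSV)
m=cv2.inRange(hsv,(18,160,60),(30,255,255)); k=cv2.findContours(m,0,1)[0]
for c in sorted(k,key=cv2.contourArea)[-3:]: print(cv2.contourArea(c),cv2.boundingRect(c),plane(w,[cv2.minEnclosingCircle(c)[0]],.068))
```

```text
1.575 [0.53095571 0.24804349 0.40435991] [-0.64  0.34  0.16  1.7  -0.06  1.1   0.72]
[[258.40262249 171.04169226]
 [259.0861215  186.31659827]]
418.0 (69, 58, 32, 31) [[0.36662925 0.12075121 0.068     ]]
1685.5 (236, 148, 46, 51) [[0.53260301 0.24974591 0.068     ]]
```

View pics/w1.png

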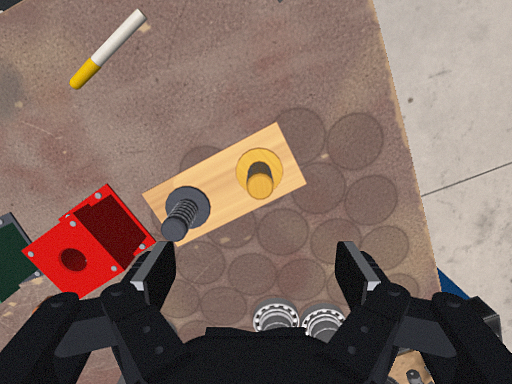

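The wrist view shows the brass collar centred at (258,171) and its handle top at (260,188). That matches the projection of (0.530, 0.250), so I'm descending to grip.

Emit:
play_rows([
  {"gripper": 1.0,"dx": 0,"dy": 0,"dz": -30,"rx": 0,"ry": 0,"rz": 0},
  {"gripper": 1.0,"dx": 0,"dy": 0,"dz": -30,"rx": 0,"ry": 0,"rz": 0},
  {"gripper": 1.0,"dx": 0,"dy": 0,"dz": -30,"rx": 0,"ry": 0,"rz": 0},
  {"gripper": 1.0,"dx": 0,"dy": 0,"dz": -30,"rx": 0,"ry": 0,"rz": 0},
  {"gripper": 1.0,"dx": 0,"dy": 0,"dz": -30,"rx": 0,"ry": 0,"rz": 0},
  {"gripper": 1.0,"dx": 0,"dy": 0,"dz": 0,"rx": 0,"ry": 0,"rz": 0},
  {"gripper": 0.2,"dx": 0,"dy": 0,"dz": 0,"rx": 0,"ry": 0,"rz": 0},
  {"gripper": 0.0,"dx": 0,"dy": 0,"dz": 0,"rx": 0,"ry": 0,"rz": 0},
  {"gripper": 0.0,"dx": 0,"dy": 0,"dz": 0,"rx": 0,"ry": 0,"rz": 0},
  {"gripper": 0.0,"dx": 0,"dy": 0,"dz": 0,"rx": 0,"ry": 0,"rz": 0},
  {"gripper": 0.0,"dx": 0,"dy": 0,"dz": 0,"rx": 0,"ry": 0,"rz": 0},
], newtons=80)

```text
time: 2.95
eef_pos: [0.5304, 0.2499, 0.2558]
orientation: [0.001, 0.188, 0.982, 0.001]
contact_force: [-0.2, -0.3, 5.4]
finger_gap: 0.286
gripper_force: 78.1
```

Emit:
play_rows([
  {"gripper": 0.0,"dx": 0,"dy": 0,"dz": 15,"rx": 0,"ry": 0,"rz": 0},
  {"gripper": 0.0,"dx": 0,"dy": 0,"dz": 25,"rx": 0,"ry": 0,"rz": 0},
  {"gripper": 0.0,"dx": 0,"dy": 0,"dz": 25,"rx": 0,"ry": 0,"rz": 0},
  {"gripper": 0.0,"dx": 0,"dy": 0,"dz": 25,"rx": 0,"ry": 0,"rz": 0},
  {"gripper": 0.0,"dx": 0,"dy": 0,"dz": 20,"rx": 0,"ry": 0,"rz": 0},
  {"gripper": 0.0,"dx": 0,"dy": 0,"dz": 0,"rx": 0,"ry": 0,"rz": 0},
], newtons=80)

```text
time: 3.7
eef_pos: [0.5305, 0.2497, 0.3668]
orientation: [0.001, 0.188, 0.982, 0.001]
contact_force: [0.2, -0.1, -3.3]
finger_gap: 0.286
gripper_force: 78.7
```

Emit:
play_rows([
  {"gripper": 0.0,"dx": 0,"dy": -20,"dz": 0,"rx": 0,"ry": 0,"rz": 0},
  {"gripper": 0.0,"dx": 0,"dy": -40,"dz": 0,"rx": 0,"ry": 0,"rz": 0},
  {"gripper": 0.0,"dx": -5,"dy": -45,"dz": 0,"rx": 0,"ry": 0,"rz": 0},
  {"gripper": 0.0,"dx": -5,"dy": -45,"dz": 0,"rx": 0,"ry": 0,"rz": 0},
  {"gripper": 0.0,"dx": -5,"dy": -45,"dz": 0,"rx": 0,"ry": 0,"rz": 0},
  {"gripper": 0.0,"dx": 0,"dy": -45,"dz": 0,"rx": 0,"ry": 0,"rz": 0},
  {"gripper": 0.0,"dx": 0,"dy": -45,"dz": 0,"rx": 0,"ry": 0,"rz": 0},
  {"gripper": 0.0,"dx": 0,"dy": -45,"dz": 0,"rx": 0,"ry": 0,"rz": 0},
  {"gripper": 0.0,"dx": 0,"dy": -45,"dz": 0,"rx": 0,"ry": 0,"rz": 0},
  {"gripper": 0.0,"dx": 0,"dy": -30,"dz": 0,"rx": 0,"ry": 0,"rz": 0},
  {"gripper": 0.0,"dx": 0,"dy": -14,"dz": 0,"rx": 0,"ry": 0,"rz": 0},
  {"gripper": 0.0,"dx": 0,"dy": 0,"dz": 0,"rx": 0,"ry": 0,"rz": 0},
], newtons=80)

```text
time: 5.2
eef_pos: [0.5145, -0.1701, 0.3641]
orientation: [-0.001, 0.189, 0.982, -0.0]
contact_force: [-0.2, 0.0, -2.5]
finger_gap: 0.285
gripper_force: 79.2
```

Run:
```python
from h import *
s=snap('scene','s2'); t=snap('top','t2'); w=snap('wrist','w2'); st=robot.state()
print(st['time'],st['eef_pos'],st['orientation'],st['q'].round(2),st['finger_gap'],st['contact_force'])
A=cv2.resize(s['color'][90:250,260:420],(400,400)); B=cv2.resize(w['color'][130:330,156:356],(400,400))
cv2.imwrite('pics/c2.png',cv2.cvtColor(np.hstack([A,B]),cv2.COLOR_RGB2BGR))
```

```text
5.35 [ 0.51522405 -0.16786422  0.36437843] [-3.84102650e-04  1.87344288e-01  9.82294164e-01  3.80745452e-04] [-0.04  0.32  0.33  1.86 -0.12  0.98  1.54] 0.2864093461026125 [ 0.21562183  0.53333669 -2.58432428]
```

View pics/c2.png

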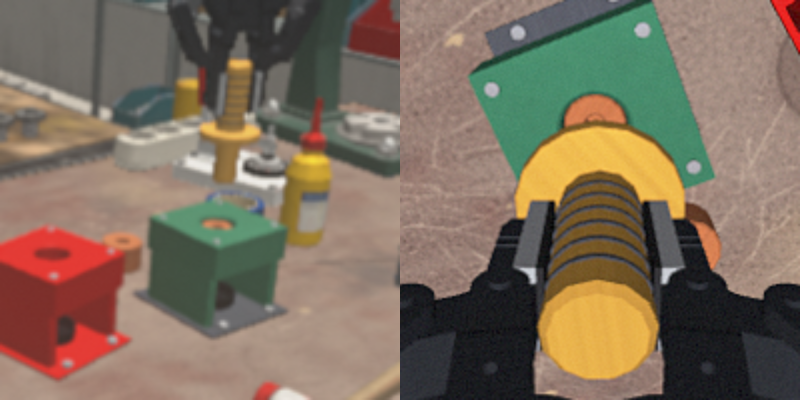

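The drift is held above the stand: its collar is at crop (230,137) left, and the bush shows just beyond the collar at (593,105) right. It looks slightly leaned, so I'll compare it with the projected vertical axis and measure the bore more closely with the wrist view.

Run:
```python
from h import *
x,y=.5152,-.1690; zc=.1686
s=load('s2'); w=load('w2')
P=[[x,y,zc-.042],[x,y,zc],[x,y,zc+.008],[x,y,zc+.068]]
print('scene pred',proj(s,P).round(1).tolist()); print('wrist pred',proj(w,P).round(1).tolist())
for c,roi in ((s,(330,105,380,170)),(w,(206,185,306,325))):
    h=cv2.cvtColor(c['color'],cv2.COLOR_RGB2HSV); x0,y0,x1,y1=roi
    m=cv2.inRange(h,(15,120,40),(30,255,255))[y0:y1,x0:x1]
    for v in range(0,y1-y0,6 if c is s else 12):
        u=np.where(m[v])[0]
        if len(u): print(v+y0,u.min()+x0,u.max()+x0, (u.min()+u.max())/2+x0)
# green plate screws in wrist view: bush centre / plate corners
h=cv2.cvtColor(s['color'],cv2.COLOR_RGB2HSV); m=cv2.inRange(h,(5,120,60),(14,255,255)); k=np.zeros_like(m); k[170:190,335:360]=m[170:190,335:360]
c=max(cv2.findContours(k,0,1)[0],key=cv2.contourArea); print(cv2.boundingRect(c), proj(s,[[.5155,-.1695,.086],[.5155,-.1695,.082]]))
print('top now: bush t0 mouth', plane(load('t0'),[[350.9,207.9]],.082), proj(w,[[.5155,-.1695,.082]]))
h=cv2.cvtColor(w['color'],cv2.COLOR_RGB2HSV); m=cv2.inRange(h,(5,120,60),(13,255,255)); m[:, :220]=0; m[:,290:]=0; m[200:]=0
c=max(cv2.findContours(m,0,1)[0],key=cv2.contourArea); print('wrist bush',cv2.boundingRect(c))
```

```text
scene pred [[349.6, 162.7], [351.5, 145.0], [351.9, 141.6], [354.9, 114.8]]
wrist pred [[254.3, 206.1], [254.2, 228.9], [254.1, 234.4], [253.9, 298.8]]
117 351 360 355.5
123 331 358 344.5
129 330 358 344.0
135 330 356 343.0
141 340 362 351.0
147 347 357 352.0
153 347 379 363.0
159 346 379 362.5
165 374 379 376.5
197 233 278 255.5
209 220 291 255.5
221 215 296 255.5
233 214 298 256.0
245 235 275 255.0
257 237 278 257.5
269 233 277 255.0
281 227 282 254.5
293 224 285 254.5
305 227 282 254.5
317 244 266 255.0
(342, 178, 10, 3) [[347.87553533 179.04616106]
 [347.70374622 180.63289398]]
top now: bush t0 mouth [[ 0.51460035 -0.17086536  0.082     ]] [[253.97188137 189.95546166]]
wrist bush (238, 177, 31, 16)
```

The measured axis agrees with a vertical drift (scene 352 vs 351 predicted), and the bore is within about 2 mm of (0.515, −0.170). I'm descending.

Emit:
play_rows([
  {"gripper": 0.0,"dx": 0,"dy": 0,"dz": -15,"rx": 0,"ry": 0,"rz": 0},
  {"gripper": 0.0,"dx": 0,"dy": 0,"dz": -15,"rx": 0,"ry": 0,"rz": 0},
  {"gripper": 0.0,"dx": 0,"dy": 0,"dz": -6,"rx": 0,"ry": 0,"rz": 0},
  {"gripper": 0.0,"dx": 0,"dy": 0,"dz": -5,"rx": 0,"ry": 0,"rz": 0},
  {"gripper": 0.0,"dx": 0,"dy": 0,"dz": -4,"rx": 0,"ry": 0,"rz": 0},
  {"gripper": 0.0,"dx": 0,"dy": 0,"dz": -4,"rx": 0,"ry": 0,"rz": 0},
], newtons=100)

```text
time: 6.1
eef_pos: [0.5157, -0.1697, 0.3167]
orientation: [0.001, 0.188, 0.982, -0.0]
contact_force: [-2.0, -0.5, 9.5]
finger_gap: 0.281
gripper_force: 98.8
```

Emit:
play_rows([
  {"gripper": 0.0,"dx": 0,"dy": 0,"dz": -5,"rx": 0,"ry": 0,"rz": 0},
  {"gripper": 0.0,"dx": 0,"dy": 0,"dz": -5,"rx": 0,"ry": 0,"rz": 0},
  {"gripper": 0.0,"dx": 0,"dy": 0,"dz": -5,"rx": 0,"ry": 0,"rz": 0},
  {"gripper": 0.0,"dx": 0,"dy": 0,"dz": -5,"rx": 0,"ry": 0,"rz": 0},
  {"gripper": 0.0,"dx": 0,"dy": 0,"dz": -5,"rx": 0,"ry": 0,"rz": 0},
  {"gripper": 0.0,"dx": 0,"dy": 0,"dz": -3,"rx": 0,"ry": 0,"rz": 0},
  {"gripper": 0.0,"dx": 0,"dy": 0,"dz": 0,"rx": 0,"ry": 0,"rz": 0},
])

```text
time: 6.98
eef_pos: [0.515, -0.1692, 0.2871]
orientation: [-0.001, 0.188, 0.982, -0.0]
contact_force: [0.5, -1.3, -1.7]
finger_gap: 0.284
gripper_force: 97.9
```

Force is back to the drift's own weight, so the bush looks to have been pushed out. I'm going the last few mm slowly to the seat.

Emit:
play_rows([
  {"gripper": 0.0,"dx": 0,"dy": 0,"dz": -2,"rx": 0,"ry": 0,"rz": 0},
  {"gripper": 0.0,"dx": 0,"dy": 0,"dz": -2,"rx": 0,"ry": 0,"rz": 0},
  {"gripper": 0.0,"dx": 0,"dy": 0,"dz": 0,"rx": 0,"ry": 0,"rz": 0},
])

```text
time: 7.35
eef_pos: [0.5151, -0.1693, 0.2836]
orientation: [-0.0, 0.188, 0.982, 0.0]
contact_force: [-0.2, -0.2, -2.0]
finger_gap: 0.282
gripper_force: 97.9
```

Run:
```python
from h import *
s=snap('scene','s3'); t=snap('top','t3'); st=robot.state()
print(st['time'],st['eef_pos'],st['contact_force'])
A=cv2.resize(s['color'][130:230,295:395],(600,600),interpolation=2)
cv2.imwrite('pics/c3.png',cv2.cvtColor(A,cv2.COLOR_RGB2BGR))
```

```text
7.45 [ 0.51514059 -0.16932985  0.28373552] [-0.33947817  0.8755903  -3.2117994 ]
```

View pics/c3.png

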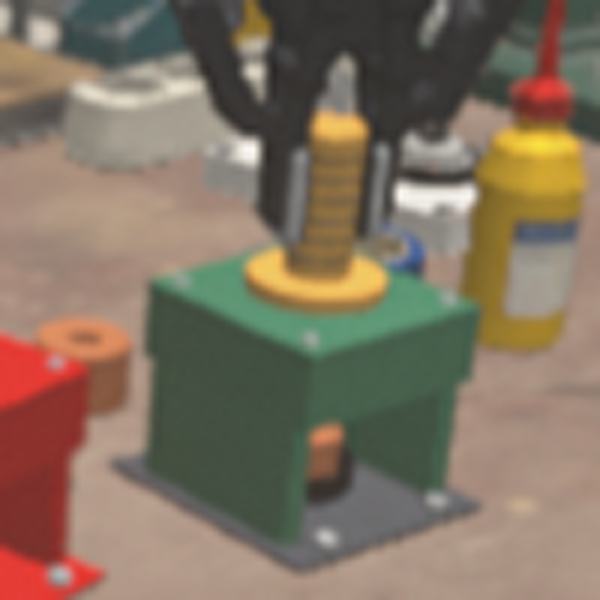

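The bush stands in the black cup (crop (325,455)), and the collar is just above the plate (crop (315,280)). I'm lowering until it makes contact.

Emit:
play_rows([
  {"gripper": 0.0,"dx": 0,"dy": 0,"dz": -1,"rx": 0,"ry": 0,"rz": 0},
  {"gripper": 0.0,"dx": 0,"dy": 0,"dz": -1,"rx": 0,"ry": 0,"rz": 0},
  {"gripper": 0.0,"dx": 0,"dy": 0,"dz": 0,"rx": 0,"ry": 0,"rz": 0},
])

```text
time: 7.82
eef_pos: [0.5152, -0.1693, 0.2819]
orientation: [0.0, 0.188, 0.982, 0.0]
contact_force: [-1.5, 1.2, 1.4]
finger_gap: 0.282
gripper_force: 98.0
```

Contact is starting, so I'll press a little more, then release and retreat.

Emit:
play_rows([
  {"gripper": 0.0,"dx": 0,"dy": 0,"dz": -1,"rx": 0,"ry": 0,"rz": 0},
  {"gripper": 0.0,"dx": 0,"dy": 0,"dz": 0,"rx": 0,"ry": 0,"rz": 0},
  {"gripper": 0.0,"dx": 0,"dy": 0,"dz": 0,"rx": 0,"ry": 0,"rz": 0},
])

```text
time: 8.2
eef_pos: [0.5152, -0.1693, 0.2818]
orientation: [0.0, 0.188, 0.982, 0.0]
contact_force: [-4.5, 1.0, 10.5]
finger_gap: 0.279
gripper_force: 99.2
```

Emit:
play_rows([
  {"gripper": 0.4,"dx": 0,"dy": 0,"dz": 0,"rx": 0,"ry": 0,"rz": 0},
  {"gripper": 0.7,"dx": 0,"dy": 0,"dz": 0,"rx": 0,"ry": 0,"rz": 0},
  {"gripper": 1.0,"dx": 0,"dy": 0,"dz": 0,"rx": 0,"ry": 0,"rz": 0},
  {"gripper": 1.0,"dx": 0,"dy": 0,"dz": 0,"rx": 0,"ry": 0,"rz": 0},
  {"gripper": 1.0,"dx": 0,"dy": 0,"dz": 0,"rx": 0,"ry": 0,"rz": 0},
  {"gripper": 1.0,"dx": 0,"dy": 0,"dz": 15,"rx": 0,"ry": 0,"rz": 0},
  {"gripper": 1.0,"dx": 0,"dy": 0,"dz": 30,"rx": 0,"ry": 0,"rz": 0},
  {"gripper": 1.0,"dx": 0,"dy": 0,"dz": 40,"rx": 0,"ry": 0,"rz": 0},
  {"gripper": 1.0,"dx": 0,"dy": 0,"dz": 40,"rx": 0,"ry": 0,"rz": 0},
  {"gripper": 1.0,"dx": 0,"dy": 0,"dz": 15,"rx": 0,"ry": 0,"rz": 0},
  {"gripper": 1.0,"dx": 0,"dy": 0,"dz": 0,"rx": 0,"ry": 0,"rz": 0},
])

```text
time: 9.57
eef_pos: [0.5152, -0.1694, 0.4219]
orientation: [0.001, 0.188, 0.982, 0.0]
contact_force: [-0.2, 0.6, 0.2]
finger_gap: 0.998
gripper_force: 0.0
```

Run:
```python
from h import *
s=snap('scene','s4'); w=snap('wrist','w4'); st=robot.state()
print(st['time'],st['eef_pos'],st['contact_force'],st['finger_gap'])
A=cv2.resize(s['color'][130:230,140:395],(800,314),interpolation=2); B=cv2.resize(w['color'],(380,285))
C=np.zeros((285,800,3),np.uint8); C[:,:380]=B; C[:,400:]=cv2.resize(s['color'][130:201,310:410],(400,285))
cv2.imwrite('pics/c4.png',cv2.cvtColor(np.vstack([A,C]),cv2.COLOR_RGB2BGR))
```

```text
9.675 [ 0.51479345 -0.16909467  0.41975012] [ 0.24190109 -0.01019876 -1.24074319] 0.9982530220313107
```

View pics/c4.png

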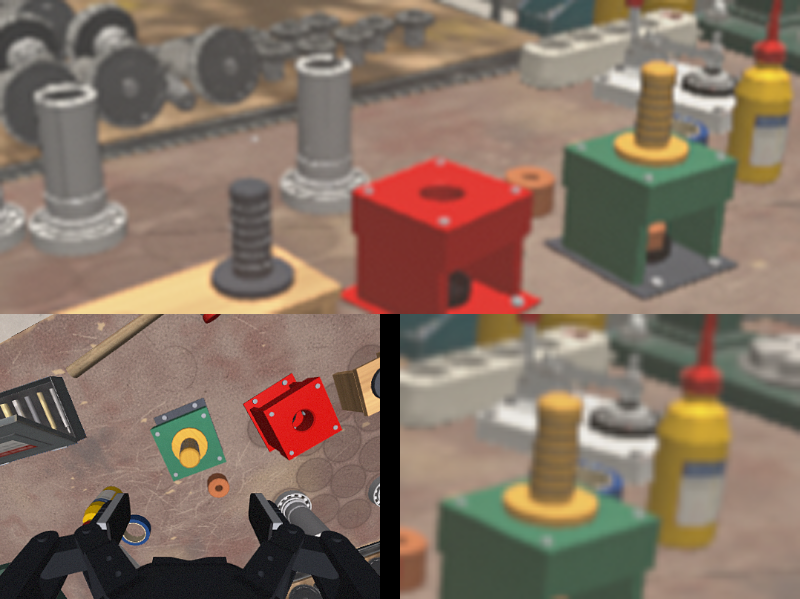

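The brass drift stands seated on the green stand (crop (652,145)), with the bush below it in the cup (656,240). The steel drift is still in its rack (252,240), and the gripper is clear of everything.

```bash
python3 -c "
from cell import robot
print(robot.job_done())"
```

```text
the job is handed in; nothing more can be done
None
```

The job is handed in: the brass drift stands with its collar seated on the green stand, the bush has dropped into the black cup, the steel drift is still in its rack, and the arm finished clear at about 9.7 s (limit 40 s).

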